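Fit the amber shield and arm the fluorescence lamp

ROBOT

A 6-joint arm with a two-finger parallel gripper is mounted at the origin on the work surface. World frame = base frame: x ahead of the robot, y to its left, z up, the work surface at z = 0. Lengths are in mm, angles in rad, forces in N, time in s.
With the tool pointing down it reaches from about 350 to 975 mm from the base axis. Payload 7.1 kg.
Tool frame: the origin (TCP) lies at the very end of the fingers, on their centre line; the grasp point (between the pads) lies 19 mm behind it; z points along the fingers, y is the line along which they close (so a half turn about z gives the same grasp; the last joint's range is limited). The gripper opens to 88 mm and grips with 3 to 60 N. Pads are 20 mm wide; open, the fingers measure 115 mm over their backs; the gripper's body (75 mm by 178 mm) begins 61 mm behind the grasp point.
Start: joints at [1.136, 0.423, 1.63, -0, 1.089, -0.019], TCP at [252.419, 571.742, 190.275] pointing down, gripper open.
Joint ranges: [-3, 3], [-0.9, 2.11], [0.09, 2.58], [-1.31, 4.45], [0.11, 2.69], [-2.54, 2.54]. Speed limits (rad/s): [2.39, 2.39, 3.01, 3.14, 3.14, 3.14].

INTERFACE

Orientations are given as a rotation vector (axis times angle).
In Python, from workcell import sensors, imaging, close_job gives the robot as it stands. The module is installed in compiled form; this text tells all that it offers.
- The arm moves only by the tool servo_tool, never from a script. Its argument "steps" is a list of rows, each a list of 3 entries, a list of its own where there are three numbers: the shift along the world's x, y, z in m, then the turn, a rotation vector about the world's x, y, z in degrees, then the opening, from -1 (shut) to 1 (fully open). A call has exactly 8 rows; each row shifts and turns the commanded pose from where the row before left it; what a row does not reach is not made up. A row lasts 1/12 s, in which the tool goes at most 41.7 mm and 7.16 degrees, less where a joint would pass 70% of its speed; a pose out of reach is approached as far as the arm can. A call is refused whole if a number of a shift passes 0.0417 or a number of a turn 7.16, either way. A call with a gripper value outside its range is refused whole. The fingers move at their own pace and stop on an object; the grip force is fixed at half the most. Time passes only in rows, so rows that do not move let the fingers close, or fill a call up. It gives the time, the measured TCP pose, the force, the opening and the grip force at its end, in the units of the state.
- sensors.get_obs(): the state, without advancing time (a new reading comes with each control period).
- imaging.get_image(name): name is "scene" or "top" or "wrist"; returns a dict with "color" (480x640x3 uint8, blue, green, red), "range_z" (480x640 float32, mm along the optical axis (not along the pixel's ray), 0 where there is no reading), "vertical_fov" (degrees; the focal length in pixels is half the picture's height over the tangent of half this angle, whatever the lens; pixels are square), "cx", "cy" (the principal point, pixels), "rvec" (rotation vector, rad) and "tvec" (3), from world to camera coordinates, as OpenCV has them; the wrist camera has in their place "tool_from_camera" (4x4, takes a point from camera to tool coordinates, whose origin is the TCP and whose axes are the flange's). Camera axes: x right, y down, z forward; pixel columns grow to the right and rows downward; lengths in mm; the calibration is good to about 2 mm. A picture is of the moment at which its call begins: read the wrist's pose just before it.
- close_job(): hands the job in; it is judged then, once.
The state is a dict: "t": time; "qpos": joint angles; "qvel": joint speeds; "joint_torque": joint torques, N m; "ee_pos": TCP position; "orientation": TCP orientation; "ft_force": force on the tool from outside, world axes, zero at the start; "moment": the same for the moment, N m; "width": finger opening in mm; "grasp_force": force on a finger pad.
Only numpy, scipy, OpenCV 4.12 (cv2) and the standard library are available. Lean on these libraries where they do the work, as an engineer would, in place of code of your own. Each camera call takes 0.05 s, during which the arm holds its last target. There are 200 camera calls.

TASK

Make the viewing block safe and arm its lamp: lower the amber shield over the block's two thumb-screws so that both heads come up through its keyholes and its foot lies flat, then slide it towards the blue window until the screws stop at the ends of the slots, and let go. Then lift the red spring-loaded guard on the grey lamp supply, keep it up while you push the toggle beneath it right over towards the guard's hinge, and draw back so that the guard drops fully shut again. Leave the other things on the bench where they are.

Things in the scene. Friction and masses are not known exactly. Their poses are not given: they have to be found in the camera images.
- shield: Loose amber shield, about 280 g, standing on the bench. Black foot 80 (x) x 130 (y) x 5 mm; origin at the centre of its underside, z up. A pane 8 mm thick rises at x = +29 mm to a top rail. Two keyholes through the foot at y = -40 and +40 mm: a 25 x 25 mm opening centred at x = +8 mm, joined on its -x side by a slot 11 mm wide that ends at x = -20.5 mm.
- shield_rail (a point): Middle of the top face of the shield's black rail (shield x = 29, y = 0, z = 120 mm). The rail is 14 mm thick (x), 126 mm long (y) and 25 mm high: grip it across its thickness.
- block: Fixed viewing block 170 (x) x 180 (y) x 40 mm high; origin at the centre of its underside on the bench, z up; blue window on top towards +x. Two thumb-screws on top at x = -35, y = -40 and +40 mm. The shield goes on with its x and y along the block's: down with its origin at block x = -43 mm, then slid along +x by about 25 mm; fully home its origin is at block x = -17.5, y = 0, z = 40 mm.
- screw_left (a point): Centre of the top of the thumb-screw at block y = +40 mm, 53 mm above the bench. Brass head 18 mm diameter, 5 mm thick, on a shank 6 mm in diameter that leaves 8 mm between block and head.
- screw_right (a point): The same for the thumb-screw at block y = -40 mm.
- console: Fixed grey lamp supply box, 160 mm wide (y), 60 mm high; origin on the bench in the middle of its width, z up; front face at x = -52, rear face at x = +75 mm. On its top stands the toggle under the red guard.
- guard_hinge (a point): Middle of the guard's hinge axis, at console x = +20, y = 0, z = 63 mm. The axis runs along console y.
- guard (a joint): Angle of the red guard in rad: 0 shut on the console's top; grows to at most 1.5 as its front swings up and back about the hinge. The guard is a hood 90 (x) x 92 (y) x 44 mm high, 4 mm walls, closed on top, front and sides, open below. A spring and its weight always shut it (about 2 N at the lip); it never stays open by itself.
- guard_lip (a point): Middle of the front bottom edge of the guard's lip, 101 mm from the hinge axis. The lip runs along the bottom of the hood's front wall, 70 mm wide (y), 4 mm thick. When shut this edge is at console x = -81, z = 64 mm, 29 mm out beyond the console's front face with only the bench beneath: a tilted fingertip gets under it there.
- toggle (a joint): Angle of the toggle lever in rad: 0 is off (leaning to console -x, towards the lip), 0.7 is fully on at its stop (leaning to console +x, towards the hinge). It stays where it is left; about 3 N at its tip moves it. Pivot at console x = -32, y = 0, z = 54.5 mm.
- toggle_tip (a point): Tip of the toggle lever, 44 mm from its pivot, capped by a white plastic paddle 11 mm thick (x), 22 mm wide (y) and 18 mm long. At off it is at console x = -47, z = 96 mm, inside the hood.
- tissue_box: Loose cardboard box 70 x 110 x 85 mm high; leave alone. Origin under its centre.
- white_case: Loose white case 60 x 100 x 25 mm high; leave alone. Origin under its centre.
- oil_bottle: Loose amber bottle, 40 mm diameter, 80 mm high; leave alone. Origin under its centre.
- remote: Loose white remote control 160 x 48 x 19 mm; leave alone. Origin under its centre.
- hex_key: Loose steel L-shaped key about 128 x 38 x 8 mm, lying flat; leave alone. Origin near the middle of its long arm.
- mouse: Loose black mouse 100 x 58 x 30 mm on a blue mat; leave alone. Origin under its centre.

How it is judged:
By the outcome, as a careful person would: the job done as asked, in the order asked, and still so for the second after the job is handed in, with the robot touching nothing.
It also fails if it takes over 64 s, if anything falls off the work surface, if the arm or the gripper's body presses on something with over 40 N, if the wrist force passes 120 N, or if a joint passes its speed limit or range.

## Working session

There is one attempt and no reset: what is moved stays moved. The work goes in short steps, Python scripts to look and compute and a tool call to move; the robot and the scene stay as the last step left them, time stands still between calls to the robot, and variables do not carry over. Pictures are saved under pics/ and viewed, at most 10 in all, crops included, and the job is handed in when it is done.

Besides the shell and the picture viewer there is one more tool, called as a command line: name --argument value ..., lists and objects as JSON in quotes. servo_tool: Moves the arm, as the interface text tells. Its arguments: {"type":"object","properties":{"steps":{"type":"array"}},"required":["steps"]}

```bash
mkdir -p pics; cat > h.py <<'E'
import numpy as np, cv2
from workcell import sensors, imaging, close_job
def snap(n):
    o=sensors.get_obs(); d=imaging.get_image(n); d['obs']=o
    f=240/np.tan(np.radians(d['vertical_fov'])/2); d['f']=f
    if n=='wrist':
        T=np.eye(4);T[:3,:3]=cv2.Rodrigues(np.array(o['orientation'],float))[0];T[:3,3]=o['ee_pos']
        M=T@np.array(d['tool_from_camera'])
    else:
        W=np.eye(4);W[:3,:3]=cv2.Rodrigues(np.array(d['rvec'],float))[0];W[:3,3]=np.ravel(d['tvec']); M=np.linalg.inv(W)
    d['M']=M
    v,u=np.mgrid[0:480,0:640]; z=d['range_z']
    P=np.stack([(u-d['cx'])/f*z,(v-d['cy'])/f*z,z],-1)
    d['P']=P@M[:3,:3].T+M[:3,3]; d['P'][z==0]=np.nan
    return d
E
python3 - <<'E'
from h import *
import pickle
for n in('top','scene'):
    d=snap(n); cv2.imwrite(f'pics/{n}.png',d['color']); pickle.dump(d,open(n+'.pkl','wb'))
print(d['obs'])
E
```

```text
{'t': 0.05, 'qpos': array([ 1.13596321e+00,  4.23820192e-01,  1.63070434e+00, -6.44028616e-06,
        1.08862129e+00, -1.90305336e-02]), 'qvel': array([ 7.86028151e-05, -3.14341410e-03, -1.43294900e-03,  1.08960381e-03,
       -1.31935948e-03, -9.88331545e-04]), 'joint_torque': array([-1.21861991e-03, -5.46082735e+01, -2.74621671e+01,  6.45246380e-02,
        1.87834818e-02, -1.17683612e-05]), 'ee_pos': array([252.18574219, 571.18173439, 189.50900883]), 'orientation': array([-6.48370446e-01, -3.07360601e+00,  2.37891233e-03]), 'ft_force': array([-0.92917261,  0.24343298,  0.10482068]), 'moment': array([-0.04530774, -0.02599673,  0.02197498]), 'grasp_force': 0.0, 'width': 87.86016519290392}
```

View pics/top.png

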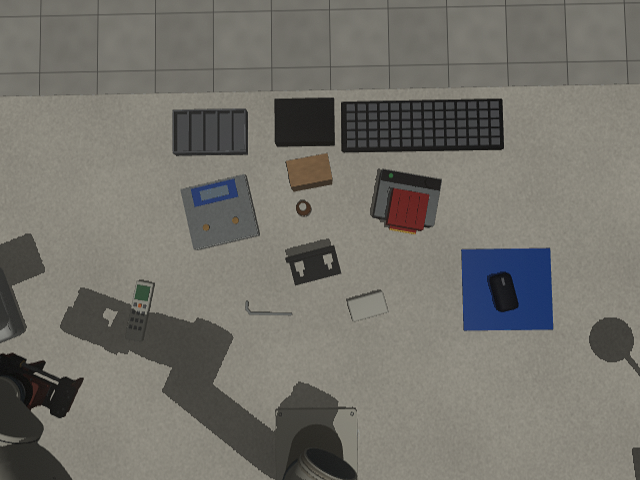

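View pics/scene.png

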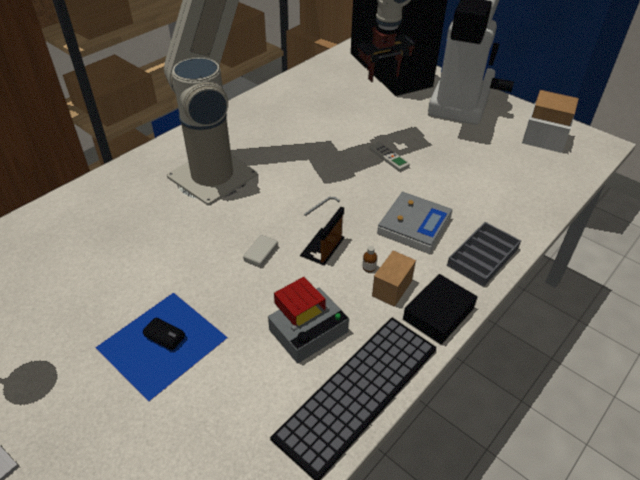

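The top view is world +x up and +y left. The block is at about (220,212), the shield at (313,262), and the console at (407,202) with its guard lip towards the robot. Next I'll segment by height.

```bash
python3 - <<'E'
from h import *
import pickle
d=pickle.load(open('top.pkl','rb'));P=d['P'];print(d['M'][:3,3],d['f'])
def rect(n,box,z0,z1):
    u0,v0,u1,v1=box; m=np.zeros((480,640),bool); m[v0:v1,u0:u1]=1
    m&=(P[...,2]>z0)&(P[...,2]<z1); q=P[m]
    r=cv2.minAreaRect(q[:,:2].astype(np.float32)); print(n,len(q),np.round(r[0]),np.round(r[1]),round(r[2],1),'z',np.round(np.median(q[:,2]),1))
rect('block',(170,165,270,260),33,46)
rect('screws L',(195,215,215,240),47,60)
rect('screws R',(225,210,245,230),47,60)
rect('rail',(275,230,350,295),105,130)
rect('foot',(275,230,350,295),3,12)
rect('constop',(365,160,450,240),50,70)
rect('guardtop',(365,160,450,240),95,125)
rect('bottle',(290,195,318,220),20,100)
rect('tissue',(280,150,340,195),75,95)
for u,v in[(206,227),(236,220),(220,240),(313,248),(400,210),(404,231),(310,270)]: print(u,v,P[v,u].round(1))
c=d['color'][150:310,170:450]; cv2.imwrite('pics/c1.png',cv2.resize(c,None,fx=2.85,fy=2.85,interpolation=cv2.INTER_CUBIC))
E
```

```text
[ 485.8856376   -44.95930078 1348.10792872] 493.5097836850181
block 3968 [639. 250.] [169. 180.] 12.6 z 39.7
screws L 35 [600. 282.] [15. 19.] 89.8 z 52.0
screws R 36 [624. 214.] [44. 15.] 43.6 z 53.5
rail 287 [521.   5.] [ 14. 125.] 13.7 z 120.0
foot 1086 [500.   4.] [202. 174.] 89.2 z 4.8
constop 1779 [ 652. -248.] [161. 157.] 78.7 z 60.2
guardtop 1354 [ 631. -244.] [92. 92.] 78.8 z 106.8
bottle 192 [643.  24.] [40. 38.] 66.4 z 54.4
tissue 1157 [739.   6.] [ 71. 110.] 9.6 z 84.4
206 227 [595.4 280.3  55.2]
236 220 [612.5 200.5  57.1]
220 240 [561.5 247.2  38.1]
313 248 [537.9   0.6  -1.3]
400 210 [ 626.2 -223.6  107.6]
404 231 [ 575.8 -238.3   68.7]
310 270 [477.9   9.4   1.7]
```

View pics/c1.png

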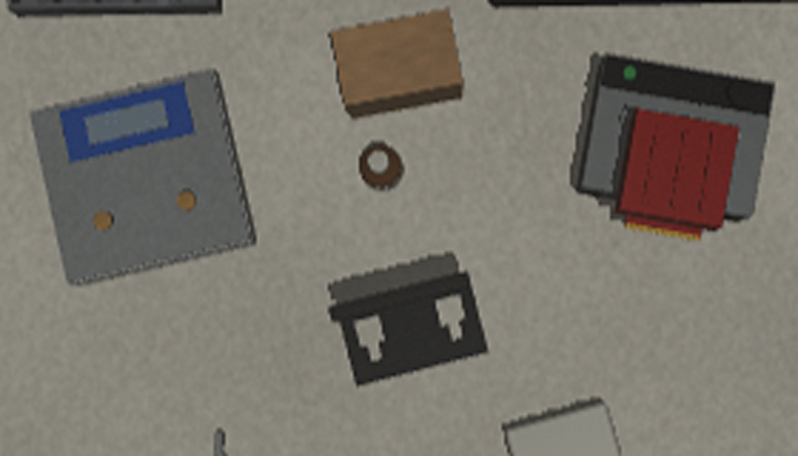

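servo_tool --steps '[[[0.0168, -0.0354, 0.002], [0, 0, -3.3], 1], [[0.0168, -0.0354, 0.002], [0, 0, -3.3], 1], [[0.0168, -0.0354, 0.002], [0, 0, -3.3], 1], [[0.0168, -0.0354, 0.002], [0, 0, -3.3], 1], [[0.0168, -0.0354, 0.002], [0, 0, -3.3], 1], [[0.0168, -0.0354, 0.002], [0, 0, -3.3], 1], [[0.0168, -0.0354, 0.002], [0, 0, -3.3], 1], [[0.0168, -0.0354, 0.002], [0, 0, -3.3], 1]]'

```text
t: 0.77
ee_pos: [387.0, 286.7, 206.2]
orientation: [-1.337, -2.843, 0.0]
ft_force: [0.6, 1.1, 0.5]
width: 87.8
grasp_force: 0.0
```

servo_tool --steps '[[[0.0168, -0.0354, 0.002], [0, 0, -3.3], 1], [[0.0168, -0.0354, 0.002], [0, 0, -3.3], 1], [[0.0168, -0.0354, 0.002], [0, 0, -3.3], 1], [[0.0168, -0.0354, 0.002], [0, 0, -3.3], 1], [[0.0168, -0.0354, 0.002], [0, 0, -3.3], 1], [[0.0168, -0.0354, 0.002], [0, 0, -3.3], 1], [[0.0168, -0.0354, 0.002], [0, 0, -3.3], 1], [[0, 0, 0], [0, 0, 0], 1]]'

```text
t: 1.43
ee_pos: [507.1, 35.6, 220.7]
orientation: [1.884, 2.511, 0.0]
ft_force: [1.2, -0.1, 0.2]
width: 87.9
grasp_force: 0.0
```

```bash
python3 - <<'E'
from h import *
d=snap('wrist');P=d['P'];print(d['obs']['ee_pos'],cv2.Rodrigues(np.array(d['obs']['orientation']))[0].round(3),d['M'].round(2),d['f'])
cv2.imwrite('pics/w1.png',d['color'])
z=P[...,2]
for a,b in((113,128),(3,9)):
    m=(z>a)&(z<b)&(abs(P[...,1])<90)&(abs(P[...,0]-500)<90);q=P[m]
    if len(q)>50: print(cv2.minAreaRect(q[:,:2].astype(np.float32)),np.median(q[:,2]),len(q))
E
```

```text
[507.09532584  35.63688517 220.70540332] [[-0.28   0.96   0.002]
 [ 0.96   0.28  -0.002]
 [-0.002  0.002 -1.   ]] [[ 9.6000e-01  2.7000e-01  7.0000e-02  4.8823e+02]
 [ 2.8000e-01 -9.3000e-01 -2.3000e-01  9.7820e+01]
 [ 0.0000e+00  2.4000e-01 -9.7000e-01  4.1474e+02]
 [ 0.0000e+00  0.0000e+00  0.0000e+00  1.0000e+00]] 344.302471318992
((518.915283203125, 7.435848236083984), (14.017566680908203, 122.89832305908203), 13.743976593017578) 120.06779532162489 2035
((491.0084533691406, -1.2072372436523438), (79.97967529296875, 130.60667419433594), 13.666772842407227) 4.620799730368105 4301
```

View pics/w1.png

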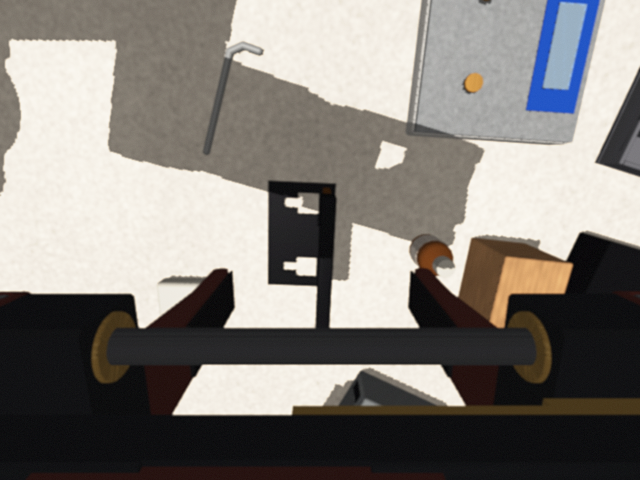

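The shield is at about (491,-1) with yaw 13.7°, and its rail is centred near (519.5,5.5) at z=120. This agrees with the top view. I'll align above it.

servo_tool --steps '[[[0.004, -0.01, -0.01], [0, 0, -0.9], 1], [[0.004, -0.01, -0.02], [0, 0, -0.9], 1], [[0.004, -0.01, -0.02], [0, 0, -0.7], 1], [[0, 0, -0.02], [0, 0, 0], 1], [[0, 0, 0], [0, 0, 0], 1], [[0, 0, 0], [0, 0, 0], 1], [[0, 0, 0], [0, 0, 0], 1], [[0, 0, 0], [0, 0, 0], 1]]'

```text
t: 2.15
ee_pos: [517.1, 11.4, 151.3]
orientation: [1.928, 2.479, 0.002]
ft_force: [-0.0, -0.0, -0.4]
width: 87.9
grasp_force: 0.0
```

```bash
python3 - <<'E'
from h import *
d=snap('wrist');P=d['P'];o=d['obs'];R=cv2.Rodrigues(np.array(o['orientation']))[0];print(o['ee_pos'],np.degrees(np.arctan2(R[1,1],R[0,1])))
z=P[...,2]
for a,b in((113,128),(3,9)):
    m=(z>a)&(z<b)&(abs(P[...,1])<90)&(abs(P[...,0]-500)<90);q=P[m]
    if len(q)>50: print(cv2.minAreaRect(q[:,:2].astype(np.float32)),np.median(q[:,2]),len(q))
E
```

```text
[517.05051993  11.38600583 151.31967009] 14.242405813690535
((517.7208251953125, 12.446456909179688), (14.024613380432129, 111.99385070800781), 13.692930221557617) 120.09674551486867 3230
((490.861083984375, -1.1888504028320312), (79.65589141845703, 130.10960388183594), 13.6367826461792) 4.629911479629811 6046
```

servo_tool --steps '[[[0.002, -0.003, -0.005], [0, 0, -0.5], 1], [[0, -0.003, -0.01], [0, 0, 0], 1], [[0, 0, -0.018], [0, 0, 0], 1], [[0, 0, -0.018], [0, 0, 0], 1], [[0, 0, -0.01], [0, 0, 0], 1], [[0, 0, 0], [0, 0, 0], 1], [[0, 0, 0], [0, 0, 0], -1], [[0, 0, 0], [0, 0, 0], -1]]'

```text
t: 2.87
ee_pos: [518.9, 4.7, 89.7]
orientation: [1.941, 2.47, 0.001]
ft_force: [-0.2, -0.2, 0.7]
width: 77.8
grasp_force: 0.0
```

servo_tool --steps '[[[0, 0, 0], [0, 0, 0], -1], [[0, 0, 0], [0, 0, 0], -1], [[0, 0, 0], [0, 0, 0], -1], [[0, 0, 0], [0, 0, 0], -1], [[0, 0, 0], [0, 0, 0], -1], [[0, 0, 0], [0, 0, 0], -1], [[0, 0, 0], [0, 0, 0], -1], [[0, 0, 0], [0, 0, 0], -1]]'

```text
t: 3.53
ee_pos: [518.4, 4.7, 89.3]
orientation: [1.941, 2.47, 0.0]
ft_force: [-0.9, -0.7, -0.0]
width: 24.6
grasp_force: 0.0
```

servo_tool --steps '[[[0, 0, 0], [0, 0, 0], -1], [[0, 0, 0], [0, 0, 0], -1], [[0, 0, 0], [0, 0, 0], -1], [[0, 0, 0], [0, 0, 0], -1], [[0, 0, 0.005], [0, 0, 0], -1], [[0, 0, 0.015], [0, 0, 0], -1], [[0, 0, 0.02], [0, 0, 0], -1], [[0, 0, 0.02], [0, 0, 0], -1]]'

```text
t: 4.2
ee_pos: [517.9, 4.7, 149.9]
orientation: [-1.941, -2.469, 0.001]
ft_force: [0.2, 0.4, 0.0]
width: 0.4
grasp_force: 0.0
```

```bash
python3 - <<'E'
from h import *
d=snap('wrist');print(d['obs']['ee_pos'],d['obs']['width'])
cv2.imwrite('pics/w2.png',d['color'])
d=snap('scene');c=d['color'][180:330,220:420]
cv2.imwrite('pics/s2.png',cv2.resize(c,None,fx=3,fy=3))
E
```

```text
[517.94165188   4.74396003 149.89634207] 0.35034990331247423
```

View pics/s2.png

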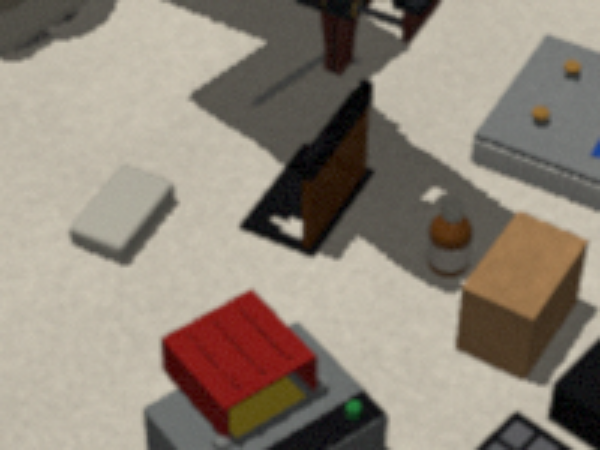

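The scene crop shows the shield still upright. The fingers are above it at about crop (340,50), closed on nothing. I'll check the wrist view and where the shield is now.

```bash
python3 - <<'E'
from h import *
d=snap('wrist');P=d['P'];z=P[...,2]
for a,b in((105,128),(3,9)):
    m=(z>a)&(z<b)&(abs(P[...,1])<90)&(abs(P[...,0]-500)<90);q=P[m]
    if len(q)>50: print(cv2.minAreaRect(q[:,:2].astype(np.float32)),np.median(q[:,2]),len(q))
d=snap('scene');W=np.linalg.inv(d['M'])
for p in([517.9,4.7,150],[519,5.5,120]):
    c=W[:3,:3]@p+W[:3,3];u=c[:2]/c[2]*d['f']+[d['cx'],d['cy']];print(u,(u-[220,180])*3,c[2])
P=d['P'];m=(P[...,2]>105)&(P[...,2]<240)&(abs(P[...,1])<90)&(abs(P[...,0]-500)<110);
for a in range(105,240,10):
    q=P[m&(P[...,2]>a)&(P[...,2]<a+10)]
    if len(q): print(a,len(q),q.mean(0).round(),q.min(0).round(),q.max(0).round())
E
```

```text
((518.3485107421875, 9.074512481689453), (13.801494598388672, 119.02924346923828), 14.02786636352539) 120.04299155627936 2367
((491.0348205566406, -1.1364212036132812), (80.13229370117188, 129.1060791015625), 13.675811767578125) 4.621545247072845 5827
[330.78844618 211.27570269] [332.36533855  93.82710808] 1552.5174476427158
[331.03350633 219.42833084] [333.100519   118.28499253] 1573.3604942654297
105 72 [529.   0. 110.] [505. -59. 105.] [543.  69. 115.]
115 168 [525.   2. 120.] [503. -59. 115.] [545.  71. 125.]
125 3 [525.  15. 125.] [522.  -7. 125.] [530.  36. 126.]
175 4 [523.  -4. 184.] [515.  -7. 182.] [533.  -1. 185.]
185 24 [527.   1. 190.] [518.  -9. 186.] [536.  15. 195.]
195 33 [526.  -1. 200.] [516.  -9. 195.] [535.  17. 205.]
205 26 [526.  -2. 211.] [515.  -8. 206.] [536.  12. 215.]
215 26 [528.  -0. 220.] [517.  -9. 216.] [536.  17. 224.]
225 37 [526.  -2. 231.] [511. -11. 225.] [537.  19. 235.]
235 12 [529.  -1. 238.] [516.  -8. 235.] [538.  13. 240.]
```

View pics/w2.png

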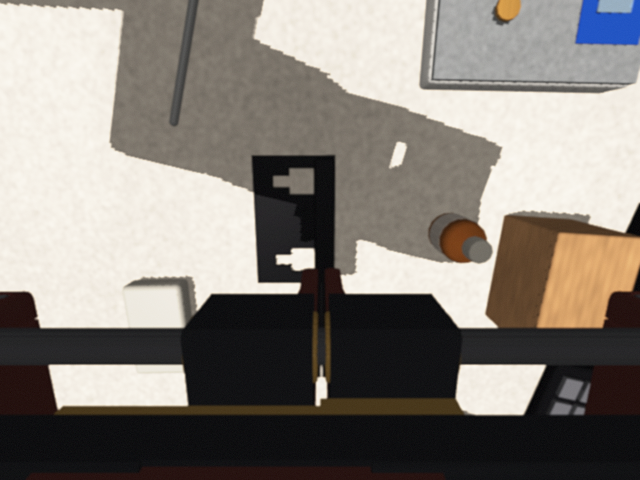

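```bash
python3 - <<'E'
from h import *
import pickle
d=pickle.load(open('scene.pkl','rb'));P=d['P'];o=d['obs'];print(o['ee_pos'])
R=cv2.Rodrigues(np.array(o['orientation']))[0]
L=(P-o['ee_pos'])@R  # tool coords
def prof(L):
    m=(abs(L[...,0])<25)&(abs(L[...,1])<75)&(L[...,2]>-130)&(L[...,2]<20)
    for a in range(-120,20,10):
        q=L[m&(L[...,2]>=a)&(L[...,2]<a+10)]
        if len(q): print(a,len(q),q.mean(0).round(),q.min(0).round(),q.max(0).round())
prof(L)
d=snap('wrist');o=d['obs'];R=cv2.Rodrigues(np.array(o['orientation']))[0];print('wrist')
prof((d['P']-o['ee_pos'])@R)
E
```

```text
[252.18574219 571.18173439 189.50900883]
-120 10 [  -3.   36. -116.] [ -24.  -75. -119.] [  18.   51. -112.]
-110 21 [ -11.   22. -104.] [ -21.  -59. -109.] [  13.   62. -100.]
-100 32 [-10.   7. -95.] [ -21.  -58. -100.] [ 10.  63. -90.]
-90 39 [ -9.   4. -85.] [-24. -58. -90.] [ 14.  61. -80.]
-80 29 [ -7.   5. -75.] [-18. -55. -80.] [  7.  60. -70.]
-70 31 [ -7.   8. -65.] [-19. -58. -70.] [ 10.  57. -60.]
-60 26 [ -9.   1. -55.] [-20. -52. -60.] [  8.  59. -50.]
-50 30 [ -7.   7. -46.] [-22. -54. -50.] [ 15.  54. -41.]
-40 26 [ -6. -10. -36.] [-18. -54. -40.] [ 12.  55. -30.]
-30 2 [ -6.  54. -30.] [ -7.  49. -30.] [ -4.  59. -30.]
wrist
-120 2817 [   7.   -1. -116.] [  -6.  -75. -120.] [  25.   75. -112.]
-110 29 [  -8.   -1. -101.] [ -11.   -2. -102.] [  -4.    1. -100.]
-100 11 [ -6.  -1. -99.] [  -9.   -2. -100.] [ -5.   1. -90.]
-90 145 [  1.  -0. -87.] [-11.  -3. -90.] [ 11.   2. -80.]
-80 144 [ 10.  -0. -75.] [  8.  -3. -80.] [ 11.   2. -70.]
-70 240 [ 11.  -0. -63.] [  9. -10. -70.] [ 12.   9. -60.]
-60 350 [ 10.  -0. -55.] [-10.  -9. -60.] [ 12.   9. -50.]
-50 367 [  8.  -0. -46.] [-11. -10. -50.] [ 12.   9. -40.]
-40 181 [ 11.  -0. -36.] [  9.  -9. -40.] [ 11.   9. -32.]
```

Both cameras put the real fingertips about 31 mm short of the reported TCP: tool z is about -31 with the fingers open and closed. The grip therefore closed above the rail. I'll use a 31 mm tool offset from here and grasp again with the TCP at about z=58.

servo_tool --steps '[[[0, 0, 0], [0, 0, 0], 1], [[0, 0, 0], [0, 0, 0], 1], [[0, 0, 0], [0, 0, 0], 1], [[0, 0, 0], [0, 0, 0], 1], [[0, 0, -0.015], [0, 0, 0], 1], [[0.001, 0.001, -0.015], [0, 0, 0], 1], [[0, 0, -0.015], [0, 0, 0], 1], [[0, 0, -0.015], [0, 0, 0], 1]]'

```text
t: 5.12
ee_pos: [519.4, 5.8, 88.5]
orientation: [-1.941, -2.47, -0.0]
ft_force: [0.1, -0.3, -0.3]
width: 50.6
grasp_force: 0.0
```

servo_tool --steps '[[[0, 0, -0.015], [0, 0, 0], 1], [[0, 0, -0.014], [0, 0, 0], 1], [[0, 0, 0], [0, 0, 0], -1], [[0, 0, 0], [0, 0, 0], -1], [[0, 0, 0], [0, 0, 0], -1], [[0, 0, 0], [0, 0, 0], -1], [[0, 0, 0], [0, 0, 0], -1], [[0, 0, 0], [0, 0, 0], -1]]'

```text
t: 5.78
ee_pos: [519.9, 5.7, 61.0]
orientation: [1.941, 2.469, 0.001]
ft_force: [0.4, 0.6, -0.2]
width: 30.8
grasp_force: 0.0
```

servo_tool --steps '[[[0, 0, 0], [0, 0, 0], -1], [[0, 0, 0], [0, 0, 0], -1], [[0, 0, 0], [0, 0, 0], -1], [[0, 0, 0], [0, 0, 0], -1], [[0, 0, 0], [0, 0, 0], -1], [[0, 0, 0], [0, 0, 0], -1], [[0, 0, 0], [0, 0, 0], -1], [[0, 0, 0], [0, 0, 0], -1]]'

```text
t: 6.45
ee_pos: [519.6, 5.8, 60.5]
orientation: [1.941, 2.47, 0.0]
ft_force: [0.4, 0.3, 2.1]
width: 14.0
grasp_force: 30.0
```

servo_tool --steps '[[[0, 0, 0.01], [0, 0, 0], -1], [[0, 0, 0.02], [0, 0, 0], -1], [[0, 0, 0.02], [0, 0, 0], -1], [[0, 0, 0.02], [0, 0, 0], -1], [[0, 0, 0.02], [0, 0, 0], -1], [[0.0065, 0.015, 0], [0, 0, -0.4], -1], [[0.0132, 0.03, 0], [0, 0, -0.4], -1], [[0.0132, 0.03, 0], [0, 0, -0.3], -1]]'

```text
t: 7.12
ee_pos: [552.1, 80.8, 151.1]
orientation: [1.968, 2.449, -0.0]
ft_force: [0.1, -0.4, -1.5]
width: 13.7
grasp_force: 30.0
```

servo_tool --steps '[[[0.0132, 0.03, 0], [0, 0, 0], -1], [[0.0132, 0.03, 0], [0, 0, 0], -1], [[0.0132, 0.03, 0], [0, 0, 0], -1], [[0.0132, 0.03, 0], [0, 0, 0], -1], [[0.0132, 0.03, 0], [0, 0, 0], -1], [[0.0067, 0.016, 0], [0, 0, 0], -1], [[0, 0, 0], [0, 0, 0], -1], [[0, 0, 0], [0, 0, 0], -1]]'

```text
t: 7.78
ee_pos: [624.2, 247.2, 149.7]
orientation: [-1.962, -2.452, 0.003]
ft_force: [-1.0, -0.8, -3.0]
width: 13.7
grasp_force: 30.0
```

```bash
cat > m.py <<'E'
from h import *
d=snap('wrist');P=d['P'];o=d['obs'];R=cv2.Rodrigues(np.array(o['orientation']))[0]
print(o['ee_pos'],np.degrees(np.arctan2(R[1,1],R[0,1])),R[:,2],o['width'],o['ft_force'])
import sys
cv2.imwrite('pics/%s.png'%sys.argv[1],d['color'])
z=P[...,2];zz=o['ee_pos'][2]-61
xy=np.linalg.norm(P[...,:2]-[625,247],axis=-1)<170
for n,a,b in(('block',36,44),('heads',50,57),('foot',zz+1,zz+9),('rail',zz+115,zz+125)):
    q=P[(z>a)&(z<b)&xy]
    if len(q)>20: print(n,len(q),*[np.round(x,1) for x in cv2.minAreaRect(q[:,:2].astype(np.float32))],np.median(q[:,2]))
E
python3 m.py w3
```

```text
[624.2159919  247.19115959 149.71253111] 12.672560439840286 [-1.62905310e-03 -8.80889374e-04 -9.99998285e-01] 13.650949611291303 [-0.95608525 -0.75433047 -3.02807317]
block 19193 [635.6 264.4] [166.3 150.7] 12.7 40.0723932644666
heads 281 [593.2 283.4] [12.7 16.8] 11.8 52.58623578643835
foot 8714 [592.4 253.5] [ 80.4 103.7] 12.7 93.89632444203481
rail 7353 [621.8 255.1] [ 32.1 109.8] 3.2 209.28027475479706
```

View pics/w3.png

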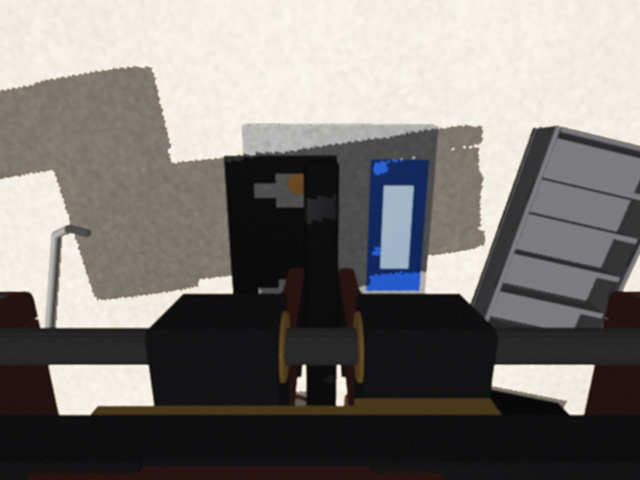

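The view shows the screw head through the near keyhole at about (296,184). The shield sits roughly 1.5 mm short in x and is aligned in y and yaw. I'll correct that and lower it.

servo_tool --steps '[[[0.0015, 0, -0.005], [0, 0, 0], -1], [[0, 0, -0.01], [0, 0, 0], -1], [[0, 0, -0.01], [0, 0, 0], -1], [[0, 0, -0.008], [0, 0, 0], -1], [[0, 0, -0.005], [0, 0, 0], -1], [[0, 0, -0.004], [0, 0, 0], -1], [[0, 0, -0.003], [0, 0, 0], -1], [[0, 0, 0], [0, 0, 0], -1]]'

```text
t: 8.5
ee_pos: [626.2, 246.6, 104.4]
orientation: [-1.964, -2.451, 0.001]
ft_force: [-0.1, 0.5, -2.6]
width: 14.0
grasp_force: 30.0
```

```bash
python3 m.py w4
```

```text
[626.1678795  246.55558499 104.43947136] 12.573249546086481 [-1.02012643e-03 -3.97244165e-04 -9.99999401e-01] 14.02755104102797 [-0.09816343  0.51571259 -2.55100882]
block 23909 [633.6 273. ] [166.5 133.2] 12.6 40.05080409671922
heads 660 [594.1 254.9] [78.6 99.7] 12.6 52.195221490132724
foot 8947 [594.4 252.8] [ 80.2 103.9] 12.5 48.61334319882121
rail 7344 [624.5 254.5] [ 32.1 109.9] 22.0 164.02507631530307
```

servo_tool --steps '[[[0, 0, -0.001], [0, 0, 0], -1], [[0, 0, -0.001], [0, 0, 0], -1], [[0, 0, -0.001], [0, 0, 0], -1], [[0, 0, -0.0005], [0, 0, 0], -1], [[0, 0, -0.0005], [0, 0, 0], -1], [[0, 0, 0], [0, 0, 0], -1], [[0, 0, 0], [0, 0, 0], -1], [[0, 0, 0], [0, 0, 0], -1]]'

```text
t: 9.22
ee_pos: [626.6, 246.7, 101.3]
orientation: [1.965, 2.451, 0.0]
ft_force: [-0.3, 0.0, -3.2]
width: 13.9
grasp_force: 30.0
```

```bash
python3 m.py w5; python3 - <<'E'
import cv2
c=cv2.imread('pics/w5.png')[130:330,200:400];cv2.imwrite('pics/c5.png',cv2.resize(c,None,fx=3,fy=3,interpolation=2))
E
```

```text
[626.5573688  246.73629829 101.31687296] 12.574828550341087 [ 4.53289446e-05  3.25526548e-05 -9.99999998e-01] 13.874030611870092 [-0.27938773  0.0091974  -3.24006874]
block 24350 [633.4 273.7] [166.9 132.2] 12.5 40.075224160504774
heads 509 [602.4 249.4] [16.9 87.1] 11.7 52.62286784213876
foot 11590 [632.9 274.3] [164.4 130.1] 12.0 45.146747886104365
rail 7327 [624.  254.7] [ 32.  109.5] 3.2 160.89285622577597
```

View pics/c5.png

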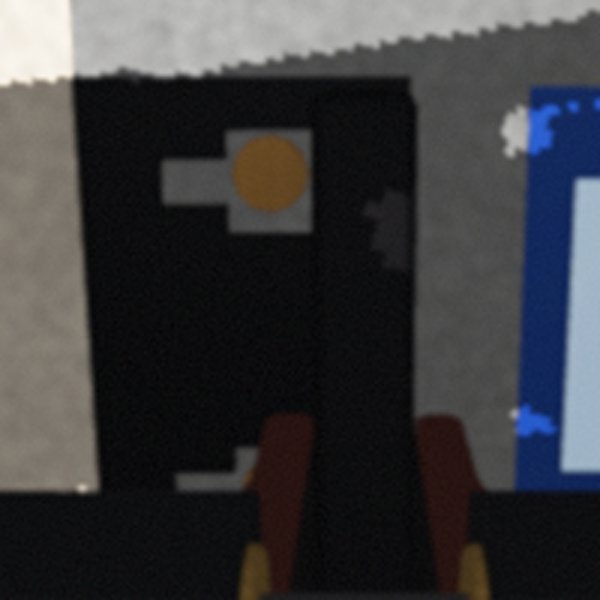

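```bash
python3 - <<'E'
from h import *
d=snap('wrist');P=d['P'];c=d['color'].astype(int)
t=np.radians(12.6);A=np.array([[np.cos(t),np.sin(t)],[-np.sin(t),np.cos(t)]]);O=A@[639,250]
B=P[...,:2]@A.T-O;z=P[...,2]
h=(c[...,2]>c[...,0]+40)&(abs(z-53)<3)&(B[...,1]>20)&(B[...,1]<60)
q=B[h];print('head',len(q),q.mean(0),q.min(0),q.max(0),np.median(z[h]))
blk=(c.max(-1)<40)&(abs(z-45)<4)&(abs(B[...,0]+43)<45)
q=B[blk];print('foot',np.percentile(q,[0.5,99.5],axis=0))
b=(z>37)&(z<42)&(B[...,1]>68);q=B[b];print('block',np.percentile(q,[0.5,99.5],axis=0))
# opening: bright, z~40
w=(c.max(-1)>60)&(z<43)&(z>36)&(B[...,0]>-75)&(B[...,0]<-15)&(B[...,1]>10)&(B[...,1]<60)
q=B[w]
for x0,x1 in((-62,-52),(-46,-24)):
    s=q[(q[:,0]>x0)&(q[:,0]<x1)];print('open',x0,s.min(0),s.max(0))
C=d['M'][:3,3];print('cam block',A@C[:2]-O,C[2])
v=np.where(w.any(1))
E
```

```text
head 462 [-34.93948497  42.57648181] [-43.03230946  34.24774476] [-26.88288     51.09091604] 52.61520674894601
foot [[-80.76628986 -37.72416937]
 [ -9.77419354  63.84260531]]
block [[-82.46378731  68.01533156]
 [ 81.94076608  90.33941367]]
open -62 [-61.77684749  34.17496988] [-52.03176909  43.88550481]
open -46 [-45.99516697  27.34721376] [-26.66435409  51.13004628]
cam block [-13.19985648  64.0943403 ] 295.51715192628876
```

The head is through the keyhole, but it sits about 2–3 mm to +y of the slot centre. I'll shift the shield +y by about 2.2 mm and seat it.

servo_tool --steps '[[[-0.0003, 0.0012, 0], [0, 0, 0], -1], [[-0.0002, 0.001, 0], [0, 0, 0], -1], [[0, 0, 0], [0, 0, 0], -1], [[0, 0, -0.0005], [0, 0, 0], -1], [[0, 0, -0.0005], [0, 0, 0], -1], [[0, 0, 0], [0, 0, 0], -1], [[0, 0, 0], [0, 0, 0], -1], [[0, 0, 0], [0, 0, 0], -1]]'

```text
t: 9.98
ee_pos: [626.2, 249.1, 100.5]
orientation: [1.965, 2.451, 0.001]
ft_force: [0.1, 0.9, -0.3]
width: 14.0
grasp_force: 30.0
```

```bash
cat > k.py <<'E'
from h import *
d=snap('wrist');P=d['P'];c=d['color'].astype(int);o=d['obs']
print(o['ee_pos'],o['ft_force'],o['moment'])
t=np.radians(12.6);A=np.array([[np.cos(t),np.sin(t)],[-np.sin(t),np.cos(t)]]);O=A@[639,250]
B=P[...,:2]@A.T-O;z=P[...,2]
h=(c[...,2]>c[...,0]+40)&(abs(z-53)<3)&(B[...,1]>20)&(B[...,1]<60)
q=B[h];print('head',len(q),(q.min(0)+q.max(0))/2,np.median(z[h]))
blk=(c.max(-1)<40)&(abs(z-45)<4)&(abs(B[...,0]+35)<50)
q=B[blk];print('foot',np.percentile(q,[0.5,99.5],axis=0).round(1).tolist(),np.median(z[blk]))
w=(c.max(-1)>60)&(z<43)&(z>36)&(B[...,0]>-75)&(B[...,0]<-5)&(B[...,1]>10)&(B[...,1]<60)
q=B[w]
for x0 in range(-70,-5,6):
    s=q[(q[:,0]>x0)&(q[:,0]<x0+6)]
    if len(s): print('open',x0,s.min(0).round(1),s.max(0).round(1))
E
python3 k.py
```

```text
[626.15419271 249.06118466 100.53247454] [ 0.14901622  0.94578695 -0.29359874] [ 0.01951732  0.19651631 -0.02322634]
head 462 [-34.74904515  42.36387504] 52.71271192474971
foot [[-80.7, -35.5], [-9.9, 66.2]] 44.646470108824786
open -64 [-62.2  36.6] [-58.1  46.3]
open -58 [-57.9  36.6] [-52.2  46.4]
open -52 [-52.   36.6] [-46.  47.]
open -46 [-46.  30.] [-40.   53.5]
open -40 [-39.8  29.9] [-34.2  53.5]
open -34 [-33.9  29.9] [-28.   53.5]
open -28 [-28.   30.1] [-26.5  53.5]
```

servo_tool --steps '[[[0.0034, 0.0008, 0], [0, 0, 0], -1], [[0.0034, 0.0008, 0], [0, 0, 0], -1], [[0.0034, 0.0008, 0], [0, 0, 0], -1], [[0.0034, 0.0008, 0], [0, 0, 0], -1], [[0.0034, 0.0008, 0], [0, 0, 0], -1], [[0.0034, 0.0008, 0], [0, 0, 0], -1], [[0.002, 0.0005, 0], [0, 0, 0], -1], [[0, 0, 0], [0, 0, 0], -1]]'

```text
t: 10.7
ee_pos: [649.3, 254.4, 100.5]
orientation: [1.964, 2.451, 0.001]
ft_force: [-2.5, -0.9, 4.3]
width: 14.0
grasp_force: 30.0
```

servo_tool --steps '[[[0.0005, 0.0001, 0], [0, 0, 0], -1], [[0.0005, 0.0001, 0], [0, 0, 0], -1], [[0.0005, 0.0001, 0], [0, 0, 0], -1], [[0.0005, 0.0001, 0], [0, 0, 0], -1], [[0, 0, 0], [0, 0, 0], -1], [[0, 0, 0], [0, 0, 0], -1], [[0, 0, 0], [0, 0, 0], -1], [[0, 0, 0], [0, 0, 0], -1]]'

```text
t: 11.37
ee_pos: [649.7, 254.5, 100.6]
orientation: [-1.964, -2.451, 0.002]
ft_force: [-4.9, -1.3, 7.7]
width: 13.7
grasp_force: 30.0
```

```bash
python3 k.py
```

```text
[649.71562367 254.52774665 100.55000858] [-4.88102478 -1.34530241  7.70433998] [-0.36752457  1.34062284  0.0298522 ]
head 488 [-35.04341838  42.46796865] 52.484446683328116
foot [[-57.6, -34.4], [7.8, 66.4]] 44.89969435857421
open -70 [-70.   10.2] [-64.   59.3]
open -64 [-64.   10.3] [-59.6  59.4]
open -34 [-28.9  36.9] [-28.2  46.5]
open -28 [-27.8  31. ] [-22.   52.9]
open -22 [-22.   30.1] [-16.   53.7]
open -16 [-16.   30.1] [-10.   53.7]
open -10 [-10.   30.2] [-5.  53.7]
```

servo_tool --steps '[[[0.0005, 0.0001, 0], [0, 0, 0], -1], [[0.0005, 0.0001, 0], [0, 0, 0], -1], [[0.0005, 0.0001, 0], [0, 0, 0], -1], [[0.0005, 0.0001, 0], [0, 0, 0], -1], [[0, 0, 0], [0, 0, 0], -1], [[0, 0, 0], [0, 0, 0], -1], [[0, 0, 0], [0, 0, 0], -1], [[0, 0, 0], [0, 0, 0], -1]]'

```text
t: 12.08
ee_pos: [650.9, 254.7, 100.6]
orientation: [-1.964, -2.45, 0.004]
ft_force: [-7.6, -1.5, 9.2]
width: 14.2
grasp_force: 30.0
```

servo_tool --steps '[[[0.0005, 0.0001, 0], [0, 0, 0], -1], [[0.0005, 0.0001, 0], [0, 0, 0], -1], [[0.0005, 0.0001, 0], [0, 0, 0], -1], [[0.0005, 0.0001, 0], [0, 0, 0], -1], [[0, 0, 0], [0, 0, 0], -1], [[0, 0, 0], [0, 0, 0], -1], [[0, 0, 0], [0, 0, 0], -1], [[0, 0, 0], [0, 0, 0], -1]]'

```text
t: 12.75
ee_pos: [652.1, 255.0, 100.6]
orientation: [-1.963, -2.449, 0.006]
ft_force: [-9.3, -1.3, 12.2]
width: 14.0
grasp_force: 30.0
```

```bash
python3 k.py; python3 m.py w6
```

```text
[652.11989921 254.96600071 100.61373814] [-9.25117855 -1.27011432 12.18502297] [-0.59936755  2.50034952 -0.02654829]
head 493 [-34.94600198  42.29939599] 52.53789320177134
foot [[-56.8, -34.1], [7.3, 66.3]] 45.78145217242992
open -70 [-70.   10.1] [-64.   59.9]
open -64 [-64.   10.1] [-59.2  59.9]
open -34 [-29.   36.7] [-28.2  46.3]
open -28 [-27.9  36.6] [-22.3  47. ]
open -22 [-22.  30.] [-16.   53.6]
open -16 [-16.   29.9] [-10.   53.5]
open -10 [-10.   29.8] [-5.  53.6]
[652.10801082 254.98168994 100.59536624] 12.573502578673173 [-0.00479024 -0.00126329 -0.99998773] 14.32094463351719 [-9.55536386 -2.71979536 12.18575263]
block 23536 [632.9 274.9] [166.9 129.5] 12.6 40.00189509901138
heads 619 [602.4 250.9] [17.6 85.1] 12.0 52.51221166927084
foot 15142 [633.1 275.3] [165.3 128.2] 12.6 44.848305344237076
rail 7343 [650.6 263.2] [ 32.  109.4] 22.2 160.21376454348135
```

The rail is still moving but the foot has stopped, and the shield is starting to tip, so it is at the stop. I'll ease off, release, rise, and check.

servo_tool --steps '[[[-0.001, -0.0002, 0], [0, 0, 0], -1], [[-0.0008, -0.0002, 0], [0, 0, 0], -1], [[0, 0, 0], [0, 0, 0], -1], [[0, 0, 0], [0, 0, 0], 1], [[0, 0, 0], [0, 0, 0], 1], [[0, 0, 0], [0, 0, 0], 1], [[0, 0, 0], [0, 0, 0], 1], [[0, 0, 0], [0, 0, 0], 1]]'

```text
t: 13.52
ee_pos: [652.9, 255.1, 100.1]
orientation: [1.965, 2.451, 0.0]
ft_force: [-0.4, 0.5, 0.3]
width: 44.2
grasp_force: 0.0
```

servo_tool --steps '[[[0, 0, 0.01], [0, 0, 0], 1], [[0, 0, 0.02], [0, 0, 0], 1], [[0, 0, 0.02], [0, 0, 0], 1], [[0, 0, 0.02], [0, 0, 0], 1], [[0, 0, 0.02], [0, 0, 0], 1], [[0, -0.015, 0.02], [0, 0, 0], 1], [[0, -0.03, 0], [0, 0, 0], 1], [[0, 0, 0], [0, 0, 0], 1]]'

```text
t: 14.18
ee_pos: [653.7, 206.8, 212.9]
orientation: [1.965, 2.447, 0.003]
ft_force: [-0.1, -0.2, -0.4]
width: 87.8
grasp_force: 0.0
```

```bash
python3 k.py; python3 - <<'E'
from h import *
d=snap('wrist');P=d['P'];z=P[...,2];cv2.imwrite('pics/w7.png',d['color'])
t=np.radians(12.6);A=np.array([[np.cos(t),np.sin(t)],[-np.sin(t),np.cos(t)]]);O=A@[639,250]
B=P[...,:2]@A.T-O
m=(z>152)&(z<168)&(abs(B).max(-1)<110)
q=B[m];print('rail',cv2.minAreaRect(q.astype(np.float32)),z[m].mean())
E
```

```text
[653.73088289 206.81159611 212.91978884] [-0.05330853 -0.17055215 -0.35762031] [-0.13706753  0.00896735 -0.05658311]
head 262 [-35.08620088  42.52201192] 52.60355552682333
foot [[-56.7, -62.1], [3.7, 56.4]] 44.62186101603527
open -70 [-70.   10.6] [-64.   59.9]
open -64 [-64.   10.6] [-58.5  59.9]
open -34 [-28.9  37.5] [-28.   37.5]
open -28 [-27.8  37.4] [-22.3  53.8]
open -22 [-21.9  30.6] [-16.3  54.7]
open -16 [-15.8  30.5] [-10.3  54.7]
open -10 [-9.6 30.5] [-5.3 54.8]
rail ((11.195067405700684, 2.2712059020996094), (124.59870147705078, 13.94419002532959), 89.8358383178711) 160.00808555309865
```

View pics/w7.png

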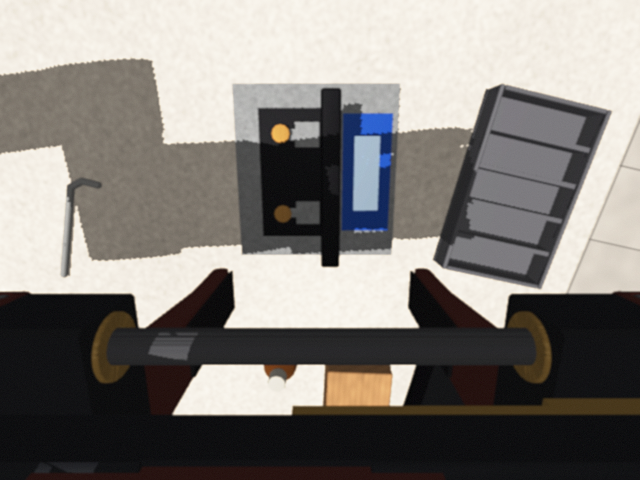

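The shield is home: the rail is 46.3 mm ahead of the screw line (46.5 ideal), square and flat at z=160. Now I'll move to the console with fingers shut and tilt 45° forward at a safe height.

servo_tool --steps '[[[-0.0112, -0.0357, 0.003], [0, 0, -2], -1], [[-0.0112, -0.0357, 0.003], [0, 0, -2], -1], [[-0.0112, -0.0357, 0.003], [0, 0, -2], -1], [[-0.0112, -0.0357, 0], [0, 0, -2], -1], [[-0.0112, -0.0357, 0], [0, 0, -2], -1], [[-0.0112, -0.0357, 0], [0, 0, -2], -1], [[-0.0112, -0.0357, 0], [0, 0, -2], -1], [[-0.0112, -0.0357, 0], [0, 0, -2], -1]]'

```text
t: 14.95
ee_pos: [562.5, -76.2, 219.1]
orientation: [-2.287, -2.153, -0.0]
ft_force: [0.6, -0.3, 0.6]
width: 38.0
grasp_force: 0.0
```

servo_tool --steps '[[[-0.0112, -0.0357, 0], [0, 0, -2], -1], [[-0.0112, -0.0357, 0], [0, 0, -2], -1], [[-0.0112, -0.0357, 0], [0, 0, -2], -1], [[-0.0112, -0.0357, 0], [0, 0, -1.8], -1], [[0, 0, 0], [0, 0, 0], -1], [[0, 0, 0], [0, 0, 0], -1], [[0, 0, 0], [0, 0, 0], -1], [[0, 0, 0], [0, 0, 0], -1]]'

```text
t: 15.62
ee_pos: [518.7, -216.9, 219.1]
orientation: [-2.426, -1.995, -0.0]
ft_force: [-0.4, 0.1, 0.0]
width: 0.6
grasp_force: 0.0
```

```bash
cat > c.py <<'E'
from h import *
import sys
d=snap('wrist');P=d['P'];z=P[...,2];c=d['color'].astype(int);o=d['obs'];R=cv2.Rodrigues(np.array(o['orientation']))[0]
print(o['ee_pos'],np.degrees(np.arctan2(R[1,1],R[0,1])),'tz',R[:,2].round(3),'q',o['qpos'].round(2))
cv2.imwrite('pics/%s.png'%sys.argv[1],d['color'])
near=(abs(P[...,0]-640)<130)&(abs(P[...,1]+245)<130)
red=(c[...,2]>c[...,0]+50)&(c[...,2]>c[...,1]+50)&near
for n,m in(('top',red&(z>100)),('con',near&(z>57)&(z<62)),('lip',(c[...,2]>c[...,0]+40)&near&(z>60)&(z<85))):
    q=P[m]
    if len(q)>20: print(n,len(q),*[np.round(x,1) for x in cv2.minAreaRect(q[:,:2].astype(np.float32))],np.median(q[:,2]))
E
python3 c.py w8
```

```text
[ 518.72589673 -216.91367372  219.08112455] -11.123696438770608 tz [-0.     0.001 -1.   ] q [-0.42  0.3   1.74  0.    1.1  -0.22]
top 9855 [ 629.8 -242.1] [91.1 92.3] 78.9 106.77030432805174
con 7786 [ 665.7 -249.1] [158.6 127. ] 78.9 60.06980365625637
lip 1237 [ 634.9 -252.1] [108.7 127.8] 78.8 68.18864102699536
```

servo_tool --steps '[[[-0.0006, -0.0032, 0], [-1.24, -6.3, 0], -1], [[0, 0, 0], [-1.24, -6.3, 0], -1], [[0, 0, 0], [-1.24, -6.3, 0], -1], [[0, 0, 0], [-1.24, -6.3, 0], -1], [[0, 0, 0], [-1.24, -6.3, 0], -1], [[0, 0, 0], [-1.24, -6.3, 0], -1], [[0, 0, 0], [-1.24, -6.3, 0], -1], [[0, 0, 0], [0, 0, 0], -1]]'

```text
t: 16.33
ee_pos: [521.7, -210.6, 218.3]
orientation: [2.0, 1.669, 0.581]
ft_force: [-0.6, -0.0, -1.0]
width: 0.2
grasp_force: 0.0
```

```bash
cat > t.py <<'E'
from h import *
o=sensors.get_obs();R=cv2.Rodrigues(np.array(o['orientation']))[0]
C=np.array([654.3,-246.9,0]);t=np.radians(-11.1);A=np.array([[np.cos(t),np.sin(t),0],[-np.sin(t),np.cos(t),0],[0,0,1]])
tip=o['ee_pos']-31*R[:,2]
print('t',o['t'],'tip',(A@(tip-C)).round(1),'tz',(A@R[:,2]).round(3),'ty',(A@R[:,1]).round(3),'q',o['qpos'].round(2),'F',(A@o['ft_force']).round(1))
E
python3 t.py
```

```text
t 16.3333 tip [-155.7    9.1  243.2] tz [ 0.598  0.032 -0.801] ty [0.801 0.003 0.598] q [-0.55  0.1   2.2   0.8   0.34 -1.07] F [-0.6 -0.2 -1. ]
```

servo_tool --steps '[[[0.0022, -0.0016, -0.0125], [0, 0, 0], -1], [[0.0022, -0.0016, -0.0125], [0, 0, 0], -1], [[0.0022, -0.0016, -0.0125], [0, 0, 0], -1], [[0.0022, -0.0016, -0.0125], [0, 0, 0], -1], [[0.0022, -0.0016, -0.0125], [0, 0, 0], -1], [[0.0022, -0.0016, -0.0125], [0, 0, 0], -1], [[0.0022, -0.0016, -0.0125], [0, 0, 0], -1], [[0.0022, -0.0016, -0.0125], [0, 0, 0], -1]]'

```text
t: 17.0
ee_pos: [542.3, -224.8, 119.4]
orientation: [1.998, 1.669, 0.581]
ft_force: [-0.0, 0.5, -0.6]
width: 0.6
grasp_force: 0.0
```

```bash
python3 t.py
```

```text
t 17.0 tip [-132.8   -0.9  144.2] tz [ 0.599  0.031 -0.8  ] ty [0.8   0.004 0.599] q [-0.55  0.35  2.22  1.67  0.24 -1.97] F [-0.1  0.5 -0.6]
```

Wrist joint 6 is heading to its limit in this low tilted pose. Rolling the tool half a turn about its own axis gives the same finger geometry with the joint well inside its range.

servo_tool --steps '[[[0, 0, 0], [4.25, -0.61, -5.72], -1], [[0, 0, 0], [4.25, -0.61, -5.72], -1], [[0, 0, 0], [4.25, -0.61, -5.72], -1], [[0, 0, 0], [4.25, -0.61, -5.72], -1], [[0, 0, 0], [4.25, -0.61, -5.72], -1], [[0, 0, 0], [4.25, -0.61, -5.72], -1], [[0, 0, 0], [4.25, -0.61, -5.72], -1], [[0, 0, 0], [4.25, -0.61, -5.72], -1]]'

```text
t: 17.67
ee_pos: [542.2, -224.7, 120.0]
orientation: [2.748, 0.539, 0.882]
ft_force: [0.7, 0.7, -0.0]
width: 0.3
grasp_force: 0.0
```

servo_tool --steps '[[[0, 0, 0], [4.25, -0.61, -5.72], -1], [[0, 0, 0], [4.25, -0.61, -5.72], -1], [[0, 0, 0], [4.25, -0.61, -5.72], -1], [[0, 0, 0], [4.25, -0.61, -5.72], -1], [[0, 0, 0], [4.25, -0.61, -5.72], -1], [[0, 0, 0], [4.25, -0.61, -5.72], -1], [[0, 0, 0], [4.25, -0.61, -5.72], -1], [[0, 0, 0], [4.25, -0.61, -5.72], -1]]'

```text
t: 18.33
ee_pos: [542.2, -224.7, 120.1]
orientation: [-2.749, 0.867, -0.948]
ft_force: [0.5, 0.2, -0.5]
width: 0.4
grasp_force: 0.0
```

servo_tool --steps '[[[0, 0, 0], [4.25, -0.61, -5.72], -1], [[0, 0, 0], [4.25, -0.61, -5.72], -1], [[0, 0, 0], [4.25, -0.61, -5.72], -1], [[0, 0, 0], [4.25, -0.61, -5.72], -1], [[0, 0, 0], [4.25, -0.61, -5.72], -1], [[0, 0, 0], [4.25, -0.61, -5.72], -1], [[0, 0, 0], [4.25, -0.61, -5.72], -1], [[0, 0, 0], [4.25, -0.61, -5.72], -1]]'

```text
t: 19.0
ee_pos: [542.2, -224.7, 120.0]
orientation: [-1.841, 1.914, -0.697]
ft_force: [-0.4, -0.3, 0.5]
width: 0.6
grasp_force: 0.0
```

```bash
python3 t.py
```

```text
t 19.0 tip [-132.9   -0.8  144.8] tz [ 0.601  0.035 -0.799] ty [-0.788 -0.143 -0.599] q [-0.56  0.35  2.22  1.67  0.25  1.03] F [-0.3 -0.3  0.5]
```

servo_tool --steps '[[[0.0028, -0.0004, -0.0129], [2.44, -0.35, -3.28], -1], [[0.0028, -0.0004, -0.0129], [2.44, -0.35, -3.28], -1], [[0.0028, -0.0004, -0.0129], [0, 0, 0], -1], [[0.0028, -0.0004, -0.0129], [0, 0, 0], -1], [[0.0028, -0.0004, -0.0129], [0, 0, 0], -1], [[0.0028, -0.0004, -0.0129], [0, 0, 0], -1], [[0.0028, -0.0004, -0.0129], [0, 0, 0], -1], [[0.0028, -0.0005, -0.0129], [0, 0, 0], -1]]'

```text
t: 19.67
ee_pos: [565.2, -227.7, 16.1]
orientation: [-1.69, 2.016, -0.652]
ft_force: [-0.7, -0.2, 0.4]
width: 0.3
grasp_force: 0.0
```

```bash
python3 t.py
```

```text
t 19.6667 tip [-109.8    0.5   40.9] tz [ 0.602  0.036 -0.798] ty [-0.798 -0.006 -0.602] q [-0.53  0.62  2.19  2.41  0.36  0.42] F [-0.6 -0.3  0.4]
```

servo_tool --steps '[[[0.0069, -0.0014, 0], [0, 0, 0], -1], [[0.0069, -0.0014, 0], [0, 0, 0], -1], [[0.0069, -0.0014, 0], [0, 0, 0], -1], [[0.0069, -0.0014, 0], [0, 0, 0], -1], [[0.0017, -0.0003, 0.0047], [0, 0, 0], -1], [[0.0017, -0.0003, 0.0047], [0, 0, 0], -1], [[0.0017, -0.0003, 0.0047], [0, 0, 0], -1], [[0.0017, -0.0003, 0.0047], [0, 0, 0], -1]]'

```text
t: 20.33
ee_pos: [595.6, -235.5, 34.7]
orientation: [-1.692, 2.024, -0.651]
ft_force: [-9.4, 1.2, -0.4]
width: 0.6
grasp_force: 4.2
```

```bash
python3 t.py
```

```text
t 20.3333 tip [-78.3  -1.1  59.6] tz [ 0.597  0.031 -0.801] ty [-0.802 -0.005 -0.598] q [-0.51  0.59  2.12  2.24  0.28  0.62] F [-9.5 -0.6 -0.4]
```

```bash
cat > g.py <<'E'
from h import *
C=np.array([654.3,-246.9,0]);t=np.radians(-11.1);A=np.array([[np.cos(t),np.sin(t),0],[-np.sin(t),np.cos(t),0],[0,0,1]])
for n in('scene','top'):
    d=snap(n);B=(d['P']-C)@A.T;c=d['color'].astype(int)
    near=(abs(B[...,0])<130)&(abs(B[...,1])<60)&(B[...,2]>50)
    red=(c[...,2]>c[...,0]+60)&(c[...,2]>c[...,1]+60)&near
    q=B[red]
    # top face: fit plane on dominant points by ransac
    best=None;rng=np.random.default_rng(0)
    for _ in range(400):
        p=q[rng.choice(len(q),3)];nn=np.cross(p[1]-p[0],p[2]-p[0]);l=np.linalg.norm(nn)
        if l<100: continue
        nn/=l; k=abs((q-p[0])@nn)<2
        if abs(nn[1])<.25 and (best is None or k.sum()>best[0]): best=(k.sum(),nn*np.sign(nn[2]),k)
    print(n,len(q),best[0],'normal',best[1].round(3),'angle',np.arctan2(best[1][0],best[1][2]).round(3),'ext',q[best[2]].min(0).round(),q[best[2]].max(0).round())
    m=near&(B[...,0]<-60)&~red
    yel=(c[...,2]>c[...,0]+40)&(c[...,1]>c[...,0]+30)&near
    if yel.sum()>5: print(' yel',yel.sum(),B[yel].mean(0).round(),B[yel].min(0).round(),B[yel].max(0).round())
    if n=='scene': cv2.imwrite('pics/last.png',cv2.resize(d['color'][180:380,180:420],None,fx=3,fy=3,interpolation=2))
E
python3 t.py; python3 g.py
```

```text
t 20.3333 tip [-78.3  -1.1  59.6] tz [ 0.597  0.031 -0.801] ty [-0.802 -0.005 -0.598] q [-0.51  0.59  2.12  2.24  0.28  0.62] F [-9.5 -0.6 -0.4]
scene 1103 607 normal [ 0.114 -0.004  0.993] angle 0.114 ext [-63. -46. 105.] [ 29.  45. 118.]
 yel 196 [ 9. -2. 67.] [-116.  -44.   54.] [ 30.  36. 158.]
top 965 567 normal [ 0.125 -0.006  0.992] angle 0.125 ext [-63. -47. 105.] [ 25.  43. 118.]
```

The guard is already up 0.12 rad, so the finger is under the lip and lifting. The 9.5 N is friction against sliding along the steep finger. I'll continue along the lip's arc.

servo_tool --steps '[[[0.0008, -0.0001, 0.0045], [0, 0, 0], -1], [[0.001, 0, 0.0045], [0, 0, 0], -1], [[0.001, 0, 0.0045], [0, 0, 0], -1], [[0.0012, 0, 0.0045], [0, 0, 0], -1], [[0.0013, 0, 0.0045], [0, 0, 0], -1], [[0, 0, 0], [0, 0, 0], -1], [[0, 0, 0], [0, 0, 0], -1], [[0, 0, 0], [0, 0, 0], -1]]'

```text
t: 21.1
ee_pos: [602.2, -236.0, 57.7]
orientation: [-1.69, 2.021, -0.654]
ft_force: [-4.3, -0.5, 0.3]
width: 0.6
grasp_force: 1.9
```

```bash
python3 t.py; python3 g.py
```

```text
t 21.1 tip [-71.8  -0.3  82.5] tz [ 0.6    0.032 -0.799] ty [-0.8   -0.005 -0.6  ] q [-0.51  0.54  2.11  2.08  0.25  0.79] F [-4.1 -1.4  0.3]
scene 1293 690 normal [0.335 0.018 0.942] angle 0.342 ext [-47. -47. 103.] [ 38.  45. 137.]
 yel 101 [ 9. -5. 77.] [-115.  -45.   55.] [ 40.  35. 184.]
top 524 329 normal [ 0.361 -0.018  0.932] angle 0.37 ext [-47. -46. 103.] [ 33.  43. 138.]
```

servo_tool --steps '[[[0.0039, -0.0008, 0], [0, 0, 0], -1], [[0.0039, -0.0008, 0], [0, 0, 0], -1], [[0.0039, -0.0008, 0], [0, 0, 0], -1], [[0.0039, -0.0008, 0], [0, 0, 0], -1], [[0.0039, -0.0008, 0], [0, 0, 0], -1], [[0.0039, -0.0008, 0], [0, 0, 0], -1], [[0.0039, -0.0008, 0], [0, 0, 0], -1], [[0.0039, -0.0008, 0], [0, 0, 0], -1]]'

```text
t: 21.87
ee_pos: [633.4, -241.9, 57.2]
orientation: [-1.69, 2.021, -0.652]
ft_force: [-7.3, 1.5, 2.8]
width: 0.8
grasp_force: 3.6
```

```bash
python3 t.py; python3 g.py
```

```text
t 21.8667 tip [-40.1  -0.1  82. ] tz [ 0.6    0.033 -0.8  ] ty [-0.8   -0.005 -0.6  ] q [-0.49  0.56  2.05  1.96  0.22  0.94] F [-7.4  0.1  2.8]
scene 1302 663 normal [ 0.619 -0.003  0.785] angle 0.668 ext [-22. -47.  98.] [ 49.  45. 154.]
 yel 69 [-54.  -9. 127.] [-81. -45.  58.] [-19.  33. 181.]
top 5 4 normal [0.568 0.011 0.823] angle 0.604 ext [-23.  14. 102.] [ 44.  43. 149.]
 yel 12 [-52.  11. 101.] [-57. -38.  57.] [-44.  32. 135.]
```

servo_tool --steps '[[[0.002, -0.0004, 0], [0, 0, 0], -1], [[0.002, -0.0004, 0], [0, 0, 0], -1], [[0.002, -0.0004, 0], [0, 0, 0], -1], [[0.001, -0.0002, 0], [0, 0, 0], -1], [[0.001, -0.0002, 0], [0, 0, 0], -1], [[0.001, -0.0002, 0], [0, 0, 0], -1], [[0, 0, 0], [0, 0, 0], -1], [[0, 0, 0], [0, 0, 0], -1]]'

```text
t: 22.63
ee_pos: [642.4, -243.7, 57.1]
orientation: [-1.69, 2.021, -0.652]
ft_force: [-5.1, 1.4, -1.1]
width: 0.5
grasp_force: 2.3
```

```bash
python3 t.py; python3 g.py
```

```text
t 22.6333 tip [-30.9  -0.2  81.9] tz [ 0.6    0.033 -0.8  ] ty [-0.8   -0.005 -0.6  ] q [-0.48  0.57  2.03  1.91  0.21  0.98] F [-5.3  0.4 -1.1]
scene 1289 678 normal [0.684 0.009 0.73 ] angle 0.753 ext [-15. -47.  94.] [ 51.  44. 157.]
 yel 79 [-47.  -9. 125.] [-68. -47.  58.] [-11.  34. 181.]
top 6 5 normal [-0.882 -0.079  0.464] angle -1.087 ext [-21. -47. 148.] [-11.  42. 157.]
 yel 23 [-45.  22.  70.] [-50. -27.  55.] [-39.  32. 136.]
```

View pics/last.png

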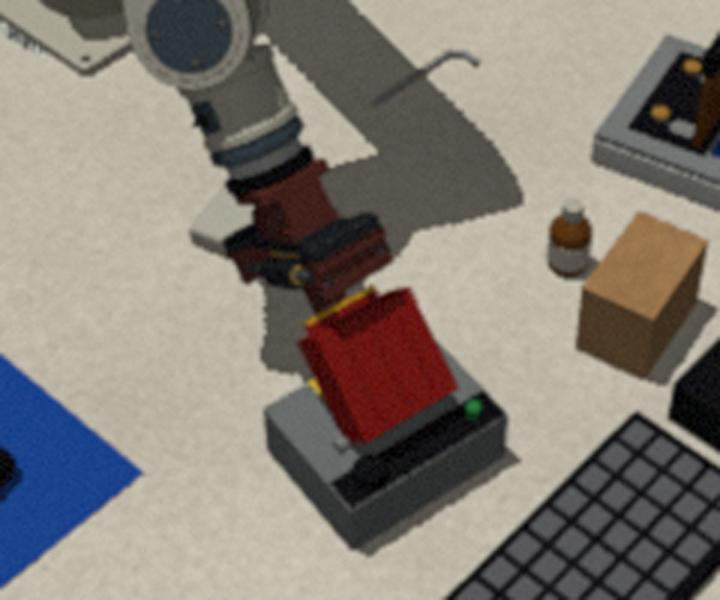

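The picture shows the guard held up at about (380,360) by the fingers under its lip, with the gripper body clear. I'll push on until the toggle's stop is felt.

servo_tool --steps '[[[0.001, -0.0002, 0], [0, 0, 0], -1], [[0.001, -0.0002, 0], [0, 0, 0], -1], [[0.001, -0.0002, 0], [0, 0, 0], -1], [[0.001, -0.0002, 0], [0, 0, 0], -1], [[0, 0, 0], [0, 0, 0], -1], [[0, 0, 0], [0, 0, 0], -1], [[0, 0, 0], [0, 0, 0], -1], [[0, 0, 0], [0, 0, 0], -1]]'

```text
t: 23.4
ee_pos: [643.9, -244.0, 56.6]
orientation: [-1.691, 2.023, -0.65]
ft_force: [-20.1, 4.7, 12.5]
width: 0.5
grasp_force: 12.0
```

```bash
python3 t.py
```

```text
t 23.4 tip [-29.3  -0.2  81.4] tz [ 0.597  0.032 -0.801] ty [-0.802 -0.005 -0.598] q [-0.48  0.57  2.02  1.9   0.21  1.  ] F [-20.6   0.8  12.5]
```

Force rose to 20 N with the advance blocked just where the toggle's stop is expected. I'll draw back the same way.

servo_tool --steps '[[[-0.0045, 0.0009, 0], [0, 0, 0], -1], [[-0.0055, 0.0011, 0], [0, 0, 0], -1], [[-0.0055, 0.0011, 0], [0, 0, 0], -1], [[-0.0055, 0.0011, 0], [0, 0, 0], -1], [[-0.0055, 0.0011, 0], [0, 0, 0], -1], [[-0.0055, 0.0011, 0], [0, 0, 0], -1], [[-0.0055, 0.0011, 0], [0, 0, 0], -1], [[-0.0055, 0.0011, 0], [0, 0, 0], -1]]'

```text
t: 24.07
ee_pos: [604.1, -236.3, 57.8]
orientation: [-1.689, 2.019, -0.654]
ft_force: [-1.2, -0.2, -1.9]
width: 0.9
grasp_force: 0.7
```

```bash
python3 t.py
```

```text
t 24.0667 tip [-69.9  -0.3  82.6] tz [ 0.601  0.032 -0.798] ty [-0.799 -0.005 -0.602] q [-0.5   0.54  2.11  2.08  0.25  0.79] F [-1.1 -0.5 -1.9]
```

```bash
python3 - <<'E'
from h import *
C=np.array([654.3,-246.9,0]);t=np.radians(-11.1);A=np.array([[np.cos(t),np.sin(t),0],[-np.sin(t),np.cos(t),0],[0,0,1]])
for n in('wrist','scene','top'):
    d=snap(n);B=(d['P']-C)@A.T;c=d['color'].astype(int)
    m=(B[...,0]>-60)&(B[...,0]<5)&(abs(B[...,1])<16)&(B[...,2]>66)&(B[...,2]<102)
    w=m&(c.max(-1)-c.min(-1)<25)
    print(n,m.sum(),w.sum(), B[w].mean(0).round(1),B[w].min(0).round(1),B[w].max(0).round(1),c[w].mean(0)) if w.sum() else print(n,m.sum(),0)
E
```

```text
wrist 0 0
scene 0 0
top 0 0
```

servo_tool --steps '[[[-0.0028, 0.0005, -0.0075], [0, 0, 0], -1], [[-0.0028, 0.0005, -0.008], [0, 0, 0], -1], [[-0.0028, 0.0005, -0.008], [0, 0, 0], -1], [[-0.002, 0.0004, -0.0085], [0, 0, 0], -1], [[-0.002, 0.0004, -0.0085], [0, 0, 0], -1], [[-0.0098, 0.0019, -0.004], [0, 0, 0], -1], [[-0.0098, 0.0019, 0], [0, 0, 0], -1], [[-0.0098, 0.0019, 0], [0, 0, 0], -1]]'

```text
t: 24.88
ee_pos: [562.7, -228.6, 13.3]
orientation: [-1.689, 2.019, -0.655]
ft_force: [0.2, 0.1, -0.7]
width: 0.0
grasp_force: 0.0
```

servo_tool --steps '[[[-0.015, 0.003, 0], [0, 0, 0], -1], [[-0.02, 0.004, 0], [0, 0, 0], -1], [[-0.02, 0.004, 0.01], [0, 0, 0], -1], [[-0.01, 0.002, 0.02], [0, 0, 0], -1], [[0, 0, 0.02], [0, 0, 0], -1], [[0, 0, 0.02], [0, 0, 0], -1], [[0, 0, 0.02], [0, 0, 0], -1], [[0, 0, 0], [0, 0, 0], -1]]'

```text
t: 25.55
ee_pos: [499.0, -216.4, 107.2]
orientation: [-1.688, 2.016, -0.661]
ft_force: [1.4, -0.0, -0.2]
width: 0.5
grasp_force: 0.0
```

```bash
python3 t.py; python3 g.py; python3 - <<'E'
from h import *
d=snap('top');P=d['P'];z=P[...,2]
t=np.radians(12.6);A=np.array([[np.cos(t),np.sin(t)],[-np.sin(t),np.cos(t)]]);B=P[...,:2]@A.T-A@[639,250]
m=(z>154)&(z<170)&(abs(B).max(-1)<110);print('rail',cv2.minAreaRect(B[m].astype(np.float32)),m.sum())
E
```

```text
t 25.55 tip [-177.    -1.   131.9] tz [ 0.605  0.031 -0.795] ty [-0.796 -0.007 -0.606] q [-0.6   0.34  2.31  1.94  0.29  0.85] F [ 1.4  0.2 -0.2]
scene 1072 623 normal [-0.021  0.016  1.   ] angle -0.021 ext [-69. -47. 104.] [ 23.  44. 110.]
 yel 233 [10. -1. 64.] [ -5. -44.  53.] [ 27.  36. 109.]
top 1187 642 normal [-0.007  0.002  1.   ] angle -0.007 ext [-68. -46. 104.] [ 19.  43. 109.]
 yel 44 [-79.  -2.  68.] [-80. -36.  61.] [-76.  32.  73.]
rail ((11.867609024047852, 0.13527679443359375), (15.381905555725098, 125.3359146118164), 0.14686357975006104) 305
```

The guard is shut (0.0 rad), the shield is still home, and the arm is clear. Handing in.

```bash
python3 -c "
from workcell import close_job
print(close_job())"
```

```text
the job is handed in; nothing more can be done
None
```

I handed the job in at about 26 s: the shield is seated and slid home, the toggle was pushed over until it stopped (20 N), and the guard is fully shut. I could not see the toggle under the hood, so its position rests on that force alone.

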